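# Press the top cast column segment into the gluing-jig corner and hold it

## Robot

A 6-joint arm with a two-finger parallel gripper is mounted at the origin on the work surface. World frame = base frame: x ahead of the robot, y to its left, z up, the work surface at z = 0. Lengths are in m, angles in rad, forces in N, time in s.
With the tool pointing down it reaches from about 0.375 to 0.975 m from the base axis. Payload 3.8 kg.
Tool frame: the origin (TCP) lies on the centre line of the jaws, within the pads' length; the fingertips stand robot.finger_overhang ahead of it and the grasp point (between the pads) lies 5 mm behind it (robot.finger_overhang is the distance from the TCP to the fingertips, in m); x points along the fingers, z is the direction in which the jaws open and shut, and the axes are right-handed (so a half turn about x gives the same grasp; the last joint's range is limited). The gripper opens to 88 mm and grips with 3 to 60 N. Pads are 18 mm wide; open, the fingers measure 123 mm over their backs; the gripper's body (75 mm by 187 mm) begins 45 mm behind the grasp point.
Start: joints at [1.296, 0.264, 1.604, -0, 1.274, -0.037], TCP at [0.159, 0.656, 0.217] pointing down, gripper open.
Joint ranges: [-2.63, 2.63], [-0.94, 2.18], [0.31, 2.57], [-1.31, 4.45], [0, 2.66], [-2.55, 2.55]. Speed limits (rad/s): [2.57, 2.57, 3.14, 3.14, 3.14, 3.14].

## Interface

Orientations are given as a unit quaternion [x, y, z, w].
In Python, from workcell import robot gives the robot as it stands.
- The arm moves only by the tool send_rows, never from a script. Its argument "motion" is a list of rows, each a list of 7 numbers: the shift along the tool's x, y, z in mm, then the turn, a rotation vector about the tool's x, y, z in rad, then the opening, from 0 (shut) to 1 (fully open). In form: [[x, y, z, rx, ry, rz, grip], ...]. A call has 1 to 5 rows; each row shifts and turns the commanded pose from where the row before left it, along the tool's axes as they then stand; what a row does not reach is not made up. A row lasts 1/10 s, in which the tool goes at most 50 mm and 8.59 degrees, less where a joint would pass 70% of its speed; a pose out of reach is approached as far as the arm can. A call with a gripper value outside its range is refused whole. The fingers move at their own pace and stop on an object; the grip force is fixed at half the most. Time passes only in rows, so rows that do not move let the fingers close. It gives the time, the measured TCP pose, the force and the opening at its end, in the units of the state.
- robot.get_state(): the state, without advancing time (a new reading comes with each control period).
- robot.capture(name): name is "side" or "top" or "wrist"; returns (picture, depth): 480x640x3 uint8, red, green, blue; 480x640 float32, m along the optical axis (not along the pixel's ray), 0 where there is no reading.
- robot.get_calibration(name): a dict with "K" (3x3 intrinsics, pixels), "extrinsics" (4x4, takes a point from camera to world coordinates). Camera axes: x right, y down, z forward; pixel columns grow to the right and rows downward; lengths in m; the calibration is good to about 2 mm. A picture is of the moment at which its call begins: read the wrist's pose just before it. get_calibration takes no time and is no camera call; for the wrist camera it gives the pose at the moment of the call.
- robot.hand_in(): hands the job in, once; it reports no verdict.
The state is a dict: "time_s": time; "qpos": joint angles; "qvel": joint speeds; "joint_torque": joint torques, N m; "position": TCP position; "orientation": TCP orientation; "ft_force": force on the tool from outside, world axes, zero at the start; "torque": the same for the moment, N m; "gripper_width": opening from 0.0 (shut) to 1.0 (fully open).
Only numpy, scipy, OpenCV 4.12 (cv2) and the standard library are available. Lean on these libraries where they do the work, as an engineer would, in place of code of your own. Each camera call takes 0.05 s, during which the arm holds its last target. There are 200 camera calls.

## Task

Lift the top concrete column segment straight up off the pile of two, stand it upright on the board of the gluing jig and push it fully home into the corner, square and flat against both aluminium fences at once. Finish while still holding it there: keep your fingers on it with a steady, moderate push against both fences, never a hard shove that would chip it. Leave the lower segment, the lone segment, the bottle and the wooden frame standing where they are.

Things in the scene. Friction and masses are not known exactly. Their poses are not given: they have to be found in the camera images.
- pile_top: Top one of the pile of two: grey concrete column segment, flat-sided, 54 x 54 mm, 80 mm high plus a 39 mm square collar 7 mm high on top; 27 mm square bore; about 0.35 kg. A 44 mm square recess 9 mm deep in its underside sits over the collar of pile_base. Alike from all four sides. Origin at the centre of its underside (80 mm above pile_base's), z up, x and y square to its side faces.
- pile_base: The lower segment of the pile, loose on the table, same shape and size as pile_top. Origin at the centre of its underside.
- lone_segment: A third segment of the same shape and size, standing on its own on the table. Origin at the centre of its underside.
- jig: The gluing jig, fixed to the table: a plywood board 200 x 200 x 12 mm with two bare aluminium fences on it. Origin at the centre of the board's underside, on the table; z up. The fences stand along its +x edge and +y edge and meet in a square corner; the other two sides are open.
- jig_corner (a point): The inside corner of the jig, where the inner faces of the two fences meet the top of the board (board top 12 mm above the table). Axes as the jig's: the inside of the jig lies to -x and -y of this point. A segment home in the corner has its origin at x = -27 mm, y = -27 mm, z = 0 in these axes.
- fence_x: Fixed rigid aluminium fence along the jig's +x edge, 20 mm thick, 160 mm long along the jig's y, rising 28 mm above the board; its inner face is at jig x = +80 mm. Origin at the centre of its underside.
- fence_y: Fixed rigid aluminium fence along the jig's +y edge, 20 mm thick, 180 mm long along the jig's x, rising 28 mm above the board; its inner face is at jig y = +80 mm. Origin at the centre of its underside.
- glue_bottle: Bystander: white bottle with black cap, 54 mm across, 150 mm high, loose, about 0.25 kg. Origin at the centre of its underside.
- model_frame: Bystander: loose upright wooden model frame strung with wire, on a 60 x 150 mm foot, 150 mm high, about 0.25 kg. Origin at the centre of its underside; the frame's long side is along its y.
Mind the look-alikes: they are no part of the job. Leave any blue look-alike of the pile_base alone. Leave any pink look-alike of the pile_top alone.

How it is judged:
On the way:
1. the top segment is lifted upright clear of the pile (z of pile_top in the frame of pile_base above 0.092 m and angle between pile_top's own z axis and vertical below 0.2 rad and contact force between pile_top and pile_base below 0.1 N and contact force between the fingers and pile_top above 1 N), for 0.1 s.
At the end, for the whole second after the job is handed in: For the last second the pile's top segment stands upright on the board (within 4 mm), square (0.04 rad) and home (3 mm) against both fences, pressing each with over 1.5 N, fingers pressing it with over 1.5 N, at rest; the other loose things are upright and within 20 mm of their starts (x of pile_top in the frame of jig_corner between -0.03 and -0.0245 m and y of pile_top in the frame of jig_corner between -0.03 and -0.0245 m and z of pile_top in the frame of jig_corner between -0.003 and 0.004 m and angle between pile_top's own z axis and vertical below 0.05 rad and (angle between the x axis of pile_top and the x axis of jig, either way round below 0.04 rad or angle between the x axis of pile_top and the y axis of jig, either way round below 0.04 rad) and contact force between pile_top and fence_x above 1.5 N and contact force between pile_top and fence_y above 1.5 N and contact force between the fingers and pile_top above 1.5 N and linear speed of pile_top below 0.01 m/s and distance of each of pile_base, lone_segment, glue_bottle, model_frame from where it was at the start of the episode below 0.02 m and angle between each of pile_base, lone_segment, glue_bottle, model_frame's own z axis and vertical below 0.1 rad); the arm keeps its last pose, push and grip.
It fails at once if the lower segment, lone segment, bottle or frame is shifted more than 30 mm or tipped (distance of any of pile_base, lone_segment, glue_bottle, model_frame from where it was at the start of the episode above 0.03 m or angle between any of pile_base, lone_segment, glue_bottle, model_frame's own z axis and vertical above 0.25 rad).
It fails at once if the segment is jammed against a fence with more than 60 N (contact force between pile_top and fence_x above 60 N or contact force between pile_top and fence_y above 60 N).
It also fails if it takes over 48 s, if anything falls off the work surface, if the arm or the gripper's body presses on something with over 40 N, if the wrist force passes 120 N, or if a joint passes its speed limit or range.

## Working session

There is one attempt and no reset: what is moved stays moved. The work goes in short steps, Python scripts to look and compute and a tool call to move; the robot and the scene stay as the last step left them, time stands still between calls to the robot, and variables do not carry over. Pictures are saved under pics/ and viewed, about 8 in all and at most 12, crops included, and the job is handed in when it is done.

Besides the shell and the picture viewer there is one more tool, called after ">>>" by a JSON object that holds its "name" and its "arguments". send_rows: Moves the arm, as the interface text tells. Its arguments: {"type":"object","properties":{"motion":{"type":"array"}},"required":["motion"]}

```bash
mkdir -p pics; cat > h.py <<'E'
import numpy as np, cv2
from workcell import robot
def cap(n):
    c=robot.get_calibration(n); im,d=robot.capture(n); return im,d,np.array(c["K"]),np.array(c["extrinsics"])
def cloud(d,K,E):
    v,u=np.mgrid[:480,:640]; P=np.stack([(u-K[0,2])/K[0,0]*d,(v-K[1,2])/K[1,1]*d,d],-1)
    W=P@E[:3,:3].T+E[:3,3]; W[d<=0]=np.nan; return W
E
python3 - <<'E'
from h import *
for n in("top","side"):
    im,d,K,E=cap(n); np.savez(f"{n}.npz",im=im,d=d,K=K,E=E); cv2.imwrite(f"pics/{n}1.png",im[...,::-1])
    print(n,E.round(3).tolist())
s=robot.get_state(); print(s,robot.finger_overhang)
E
```

```text
top [[0.004, -0.991, 0.131, 0.48], [-1.0, -0.004, -0.001, -0.051], [0.002, -0.131, -0.991, 1.19], [0.0, 0.0, 0.0, 1.0]]
side [[0.827, -0.258, 0.499, -0.045], [-0.562, -0.405, 0.721, -1.033], [0.016, -0.877, -0.48, 0.731], [0.0, 0.0, 0.0, 1.0]]
{'time_s': 0.1, 'qpos': array([ 1.29609047e+00,  2.64679146e-01,  1.60518944e+00, -2.34126025e-05,
        1.27366947e+00, -3.69289268e-02]), 'qvel': array([ 0.00157796, -0.0012843 , -0.00398996, -0.00137067,  0.00024544,
        0.00040725]), 'joint_torque': array([ 4.31693497e-04, -5.03616750e+01, -3.58068287e+01,  7.31671415e-02,
        2.34081777e-02, -6.87753095e-05]), 'position': array([0.15884309, 0.65537367, 0.21583755]), 'orientation': array([-0.43757933,  0.55632435,  0.43675657,  0.5552218 ]), 'ft_force': array([ 1.02157956, -0.2749815 ,  0.25304864]), 'torque': array([-0.0039791 , -0.03531066,  0.05087113]), 'gripper_width': 0.9996649015680847} 0.014
```

View pics/top1.png

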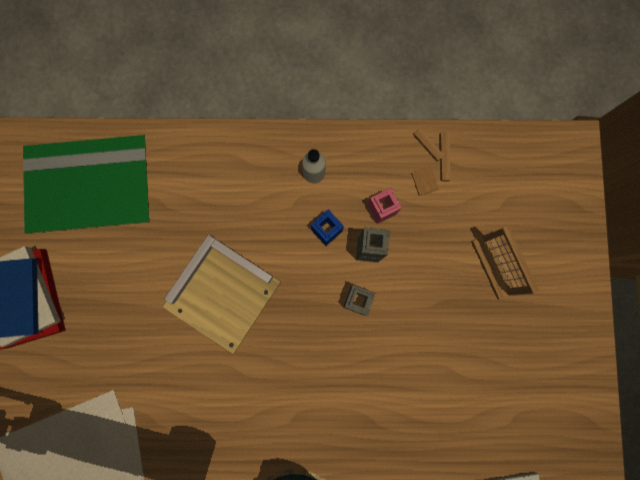

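View pics/side1.png

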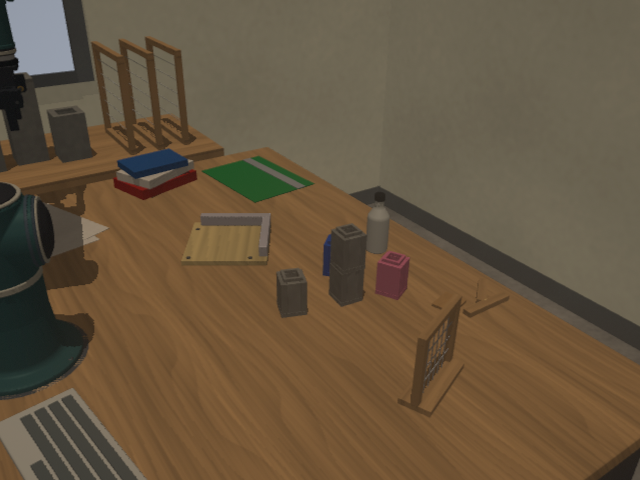

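The top view shows a two-high grey pile at (375,243), a lone grey segment at (360,299), blue and pink look-alikes at (327,227) and (385,204), and the jig at (222,295) with its corner near (210,240). The side view shows the pile at (347,265). It is the only stack, and it is grey, so its upper segment is the target.

```bash
python3 - <<'E'
from h import *
f=np.load("top.npz"); W=cloud(f["d"],f["K"],f["E"]); 
g=np.load("side.npz"); Ws=cloud(g["d"],g["K"],g["E"])
print("table z",np.nanmedian(W[320:340,400:450,2]),np.nanmedian(Ws[340:360,220:260,2]))
def rect(P,name):
    r=cv2.minAreaRect((P[:,:2]*1000).astype(np.float32)); print(name,len(P),np.round(r[0],1),np.round(r[1],1),round(r[2],2),"z",np.median(P[:,2]).round(4)); return r
def roi(W,u0,u1,v0,v1,z0,z1):
    P=W[v0:v1,u0:u1].reshape(-1,3); return P[(P[:,2]>z0)&(P[:,2]<z1)]
rect(roi(W,345,405,222,268,.150,.18),"pile top")
rect(roi(W,345,405,222,268,.1635,.18),"pile collar")
rect(roi(W,340,378,280,320,.07,.10),"lone")
rect(roi(W,308,347,205,247,.07,.10),"blue")
rect(roi(W,365,403,185,222,.07,.10),"pink")
rect(roi(W,298,330,145,188,.05,.17),"bottle")
rect(roi(W,160,285,230,360,.006,.02),"board+")
rect(roi(W,160,285,230,360,.006,.06),"jig all")
F=roi(W,160,285,230,360,.034,.05)
r=rect(F,"fences")
rect(roi(W,465,540,220,300,.02,.2),"frame")
# side cloud of same
P=Ws.reshape(-1,3)
c=np.linalg.norm(P[:,:2]-roi(W,345,405,222,268,.150,.18)[:,:2].mean(0),axis=1)<.06
rect(P[c&(P[:,2]>.153)],"pile side");print(np.nanmax(P[c][:,2]))
np.save("F.npy",F)
im=f["im"]; cv2.imwrite("pics/crop.png",np.hstack([cv2.resize(np.clip(im[180:325,300:420].astype(int)*2,0,255).astype(np.uint8)[...,::-1],(400,483)),cv2.resize(np.clip(im[225:360,155:285].astype(int)*1.5,0,255).astype(np.uint8)[...,::-1],(400,483))]))
E
```

```text
table z 0.00015163874249524145 -0.0017867410578945586
pile top 533 [ 619.1 -171.1] [54.1 54.1] 84.64 z 0.1614
pile collar 202 [ 618.1 -169.4] [45.9 49.4] 78.06 z 0.1672
lone 457 [ 497.7 -144. ] [54.  53.6] 69.8 z 0.0819
blue 447 [665.3 -70.9] [54.3 54.6] 42.63 z 0.082
pink 469 [ 717.8 -204. ] [54.8 54.3] 27.53 z 0.0816
bottle 534 [805.  -40.1] [52.7 47.7] 85.58 z 0.1035
board+ 6098 [513.4 173.2] [303.5 287.8] 0.24 z 0.0121
jig all 7488 [513.4 173.2] [303.5 287.8] 0.24 z 0.0128
fences 1287 [525.5 179.1] [181.1 179.9] 57.35 z 0.0398
frame 1142 [ 581.8 -472.7] [150.2  23.7] 23.18 z 0.1427
pile side 397 [ 617.4 -172.1] [56.  54.5] 82.34 z 0.1595
0.16893172291001424
```

View pics/crop.png

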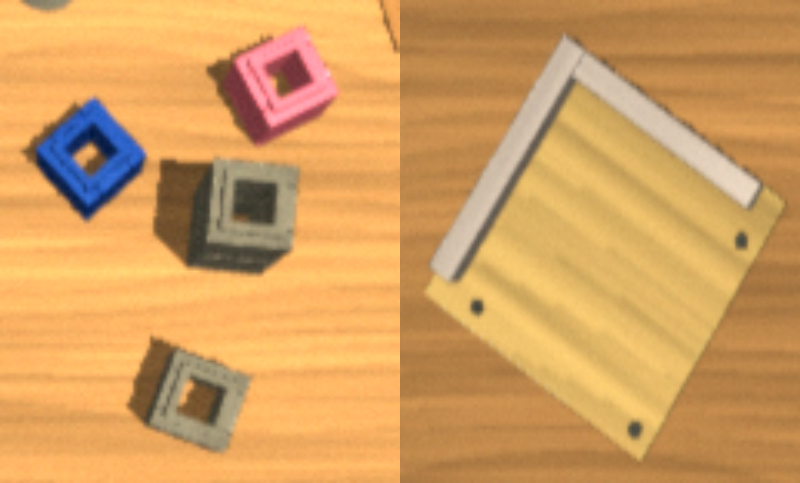

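Confirmed: the crop shows the grey two-high pile at top view (375,243), with the lone grey segment, blue and pink standing apart. The fence continuous through the corner is on the left, so it is fence_y (180 mm). The right one is fence_x.

```bash
cat >> h.py <<'E'
from scipy.spatial.transform import Rotation as Rn
def plan(xyz=None,yaw=None):
    s=robot.get_state(); R=Rn.from_quat(s["orientation"]); M=R.as_matrix(); p=s["position"]
    print("t",s["time_s"],"pos",p.round(4),"x",M[:,0].round(3),"yaw_z",np.degrees(np.arctan2(M[1,2],M[0,2])).round(2),"F",s["ft_force"].round(1),"g",round(s["gripper_width"],3),"q",s["qpos"].round(2))
    if xyz is not None: print("shift tool mm",(M.T@(np.array(xyz)-p)*1000).round(1))
    if yaw is not None:
        a=np.radians(yaw); z=np.array([np.cos(a),np.sin(a),0]); x=np.array([0,0,-1.]); T=np.column_stack([x,np.cross(z,x),z])
        print("turn tool",Rn.from_matrix(M.T@T).as_rotvec().round(4))
E
python3 - <<'E'
from h import *
plan([.6191,-.1711,.26],-5.36); plan(None,84.64);plan(None,174.64)
E
```

```text
t 0.1 pos [0.1588 0.6554 0.2158] x [-0.001 -0.002 -1.   ] yaw_z 76.38 F [ 1.  -0.3  0.3] g 1.0 q [ 1.3   0.26  1.61 -0.    1.27 -0.04]
shift tool mm [ -42.8 -642.  -694.9]
turn tool [ 1.4266e+00 -1.6000e-03  1.3000e-03]
t 0.1 pos [0.1588 0.6554 0.2158] x [-0.001 -0.002 -1.   ] yaw_z 76.38 F [ 1.  -0.3  0.3] g 1.0 q [ 1.3   0.26  1.61 -0.    1.27 -0.04]
turn tool [-0.1442 -0.0019 -0.0002]
t 0.1 pos [0.1588 0.6554 0.2158] x [-0.001 -0.002 -1.   ] yaw_z 76.38 F [ 1.  -0.3  0.3] g 1.0 q [ 1.3   0.26  1.61 -0.    1.27 -0.04]
turn tool [-1.715e+00 -1.400e-03 -1.700e-03]
```

>>> {"name": "send_rows", "arguments": {"motion": [[-9, -33, -36, -0.072, 0, 0, 1], [-9, -33, -36, -0.072, 0, 0, 1], [-9, -33, -36, 0, 0, 0, 1], [-9, -33, -36, 0, 0, 0, 1], [-9, -33, -36, 0, 0, 0, 1]]}}

```text
time_s: 0.6
position: [0.2982, 0.4536, 0.2618]
orientation: [-0.476, 0.523, 0.476, 0.523]
ft_force: [0.3, -0.4, -0.3]
gripper_width: 0.998
```

```bash
python3 -c "
from h import *
plan([.6191,-.1711,.26],84.64)"
```

```text
t 0.6 pos [0.2982 0.4536 0.2618] x [-0.    -0.001 -1.   ] yaw_z 84.66 F [ 0.3 -0.4 -0.3] g 0.998 q [ 0.94 -0.01  1.83 -0.    1.32 -0.53]
shift tool mm [   2.1 -377.6 -592.2]
turn tool [ 0.0004 -0.0006 -0.0002]
```

>>> {"name": "send_rows", "arguments": {"motion": [[0, -25, -39, 0, 0, 0, 1], [0, -25, -39, 0, 0, 0, 1], [0, -25, -39, 0, 0, 0, 1], [0, -25, -39, 0, 0, 0, 1], [0, -25, -39, 0, 0, 0, 1]]}}

```text
time_s: 1.1
position: [0.404, 0.2478, 0.2617]
orientation: [-0.476, 0.523, 0.476, 0.523]
ft_force: [0.3, 1.0, -1.2]
gripper_width: 1.002
```

>>> {"name": "send_rows", "arguments": {"motion": [[0, -25, -39, 0, 0, 0, 1], [0, -25, -39, 0, 0, 0, 1], [0, -25, -39, 0, 0, 0, 1], [0, -25, -39, 0, 0, 0, 1], [0, -25, -39, 0, 0, 0, 1]]}}

```text
time_s: 1.6
position: [0.5102, 0.0419, 0.2617]
orientation: [-0.476, 0.523, 0.476, 0.523]
ft_force: [0.8, 0.7, 0.9]
gripper_width: 1.001
```

```bash
python3 -c "
from h import *
plan([.6191,-.1711,.26],84.64)"
```

```text
t 1.6 pos [0.5102 0.0419 0.2617] x [-0.  0. -1.] yaw_z 84.61 F [0.8 0.7 0.9] g 1.001 q [ 0.03 -0.07  1.89  0.    1.33 -1.44]
shift tool mm [   1.7 -128.4 -201.8]
turn tool [-0.0005  0.0001 -0.0003]
```

>>> {"name": "send_rows", "arguments": {"motion": [[0, -26, -40, 0, 0, 0, 1], [0, -26, -40, 0, 0, 0, 1], [0, -26, -40, 0, 0, 0, 1], [0, -26, -40, 0, 0, 0, 1], [2, -24.4, -41.8, 0, 0, 0, 1]]}}

```text
time_s: 2.1
position: [0.6195, -0.1709, 0.2597]
orientation: [-0.476, 0.523, 0.476, 0.523]
ft_force: [0.2, 0.3, 1.2]
gripper_width: 0.997
```

```bash
python3 - <<'E'
from h import *
plan([.6191,-.1711,.133],84.64)
im,d,K,E=cap("wrist"); W=cloud(d,K,E); cv2.imwrite("pics/w1.png",im[...,::-1])
P=W.reshape(-1,3)
for lo,hi in((.154,.163),(.1645,.172)):
    Q=P[(P[:,2]>lo)&(P[:,2]<hi)&(np.linalg.norm(P[:,:2]-[.619,-.171],axis=1)<.06)]
    print(len(Q), cv2.minAreaRect((Q[:,:2]*1000).astype(np.float32)) if len(Q) else "", np.median(Q[:,2]))
E
```

```text
t 2.1 pos [ 0.6195 -0.1709  0.2597] x [-0.  0. -1.] yaw_z 84.62 F [0.2 0.3 1.2] g 0.997 q [-0.31  0.18  1.63  0.    1.33 -1.79]
shift tool mm [126.7   0.4  -0.2]
turn tool [-0.0004  0.0003 -0.0001]
2327 ((620.740966796875, -170.46420288085938), (54.0523567199707, 54.097103118896484), 84.5928955078125) 0.15940482636011621
1498 ((620.7468872070312, -170.4817657470703), (39.09307098388672, 39.28684997558594), 84.60340118408203) 0.16652427621615545
```

View pics/w1.png

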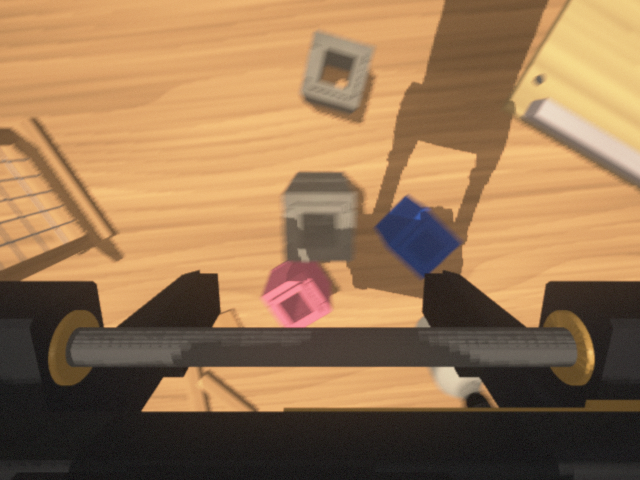

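The wrist view shows the pile at (320,220) between the fingers. The wrist depth puts it at (0.6207, −0.1705) and 84.6°, within 2 mm of the top camera. Descending.

>>> {"name": "send_rows", "arguments": {"motion": [[40, -0.7, 0.2, 0, 0, 0, 1], [40, 0, 0, 0, 0, 0, 1], [30, 0, 0, 0, 0, 0, 1], [17, 0, 0, 0, 0, 0, 1], [0, 0, 0, 0, 0, 0, 1]]}}

```text
time_s: 2.65
position: [0.6171, -0.1681, 0.1293]
orientation: [-0.474, 0.524, 0.478, 0.522]
ft_force: [-1.1, 0.2, 0.5]
gripper_width: 0.998
```

>>> {"name": "send_rows", "arguments": {"motion": [[0, 0, 0, 0, 0, 0, 0.5], [0, 0, 0, 0, 0, 0, 0.4], [0, 0, 0, 0, 0, 0, 0.3], [0, 0, 0, 0, 0, 0, 0.3], [0, 0, 0, 0, 0, 0, 0.3]]}}

```text
time_s: 3.15
position: [0.6205, -0.1695, 0.1344]
orientation: [-0.477, 0.523, 0.475, 0.523]
ft_force: [-0.7, -0.5, 2.7]
gripper_width: 0.603
```

>>> {"name": "send_rows", "arguments": {"motion": [[0, 0, 0, 0, 0, 0, 0], [0, 0, 0, 0, 0, 0, 0], [0, 0, 0, 0, 0, 0, 0], [0, 0, 0, 0, 0, 0, 0]]}}

```text
time_s: 3.55
position: [0.6205, -0.1696, 0.1344]
orientation: [-0.477, 0.523, 0.475, 0.523]
ft_force: [-0.1, -2.0, 4.6]
gripper_width: 0.599
```

>>> {"name": "send_rows", "arguments": {"motion": [[-5, 0, 0, 0, 0, 0, 0], [-8, 0, 0, 0, 0, 0, 0], [-10, 0, 0, 0, 0, 0, 0], [-10, 0, 0, 0, 0, 0, 0], [0, 0, 0, 0, 0, 0, 0]]}}

```text
time_s: 4.05
position: [0.621, -0.1694, 0.1684]
orientation: [-0.477, 0.522, 0.475, 0.524]
ft_force: [0.2, -0.2, -2.9]
gripper_width: 0.604
```

>>> {"name": "send_rows", "arguments": {"motion": [[-20, 0, 0, 0, 0, 0, 0], [-20, 0, 0, 0, 0, 0, 0], [-20, 0, 0, 0, 0, 0, 0], [-10, 0, 0, 0, 0, 0, 0], [0, 0, 0, 0, 0, 0, 0]]}}

```text
time_s: 4.55
position: [0.6208, -0.1693, 0.2381]
orientation: [-0.477, 0.522, 0.475, 0.524]
ft_force: [0.4, -0.6, -4.3]
gripper_width: 0.601
```

```bash
python3 - <<'E'
from h import *
im,d,K,E=cap("side"); cv2.imwrite("pics/s2.png",im[...,::-1])
plan([.5849,.1921,.24],57.35)
im,d,K,E=cap("top"); W=cloud(d,K,E); np.save("Wtop2.npy",W); P=W[200:345,310:480].reshape(-1,3)
print(np.nanmax(P[:,2]))
E
```

```text
t 4.6 pos [ 0.62   -0.1691  0.2365] x [ 0.001 -0.    -1.   ] yaw_z 84.62 F [-0.7 -0.3 -3.3] g 0.604 q [-0.31  0.19  1.66 -0.    1.29 -1.78]
shift tool mm [ -3.7  68.8 356.4]
turn tool [0.476  0.     0.0014]
0.7000975502056083
```

View pics/s2.png

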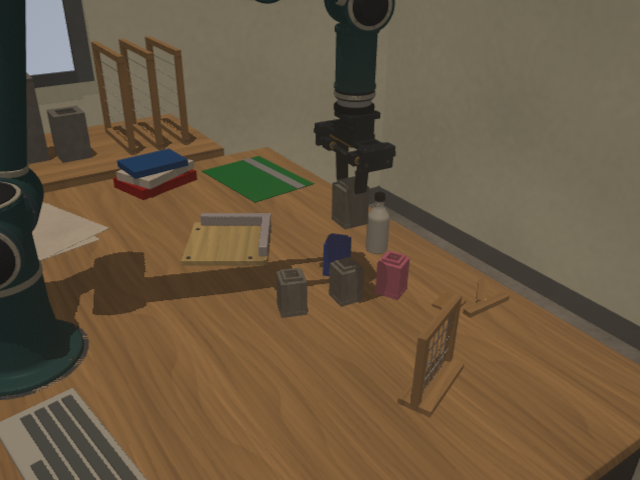

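```bash
python3 -c "
from h import *
plan([.560,.1867,.236],57.35)"
```

```text
t 4.65 pos [ 0.6194 -0.1689  0.2353] x [-0.001  0.    -1.   ] yaw_z 84.62 F [-0.6  0.1 -3.7] g 0.606 q [-0.31  0.19  1.66  0.    1.29 -1.78]
shift tool mm [ -0.5  92.4 348.5]
turn tool [ 0.476   0.     -0.0007]
```

>>> {"name": "send_rows", "arguments": {"motion": [[0, 10, 40, 0.09, 0, 0, 0], [0, 6, 40, 0.09, 0, 0, 0], [0, 2, 40, 0.09, 0, 0, 0], [0, -2, 40, 0.09, 0, 0, 0], [0, -5, 40, 0.09, 0, 0, 0]]}}

```text
time_s: 5.15
position: [0.6606, 0.0234, 0.2341]
orientation: [-0.346, 0.618, 0.347, 0.616]
ft_force: [0.7, -1.2, -3.5]
gripper_width: 0.609
```

```bash
python3 -c "
from h import *
plan([.560,.1867,.236],57.35)"
```

```text
t 5.15 pos [0.6606 0.0234 0.2341] x [-0.003  0.    -1.   ] yaw_z 58.64 F [ 0.7 -1.2 -3.5] g 0.609 q [-0.    0.23  1.61  0.    1.3  -1.03]
shift tool mm [ -1.5 170.9  87.1]
turn tool [ 0.0225 -0.0017 -0.0028]
```

>>> {"name": "send_rows", "arguments": {"motion": [[0, 42, 22, 0.022, 0, 0, 0], [0, 42, 23, 0, 0, 0, 0], [0, 42, 23, 0, 0, 0, 0], [0, 42, 23, 0, 0, 0, 0], [0, 0, 0, 0, 0, 0, 0]]}}

```text
time_s: 5.65
position: [0.5638, 0.1928, 0.2339]
orientation: [-0.341, 0.62, 0.344, 0.618]
ft_force: [0.2, -1.8, -3.2]
gripper_width: 0.605
```

```bash
python3 - <<'E'
from h import *
plan([.560,.1867,.0664+.012],57.35)
c=robot.get_calibration("wrist")
im,d,K,E=cap("wrist"); W=cloud(d,K,E); cv2.imwrite("pics/w2.png",im[...,::-1]); np.savez("w2.npz",im=im,d=d,W=W)
plan()
P=W.reshape(-1,3)
for n,W_ in(("wrist",W),):
    P=W_.reshape(-1,3); Q=P[(P[:,2]>.034)&(P[:,2]<.046)&(np.linalg.norm(P[:,:2]-[.525,.179],axis=1)<.18)]
    print(n,len(Q),np.median(Q[:,2])); r=cv2.minAreaRect((Q[:,:2]*1000).astype(np.float32)); print(r)
E
```

```text
t 5.65 pos [0.5638 0.1928 0.2339] x [-0.005  0.002 -1.   ] yaw_z 57.89 F [ 0.2 -1.8 -3.2] g 0.605 q [ 0.29  0.11  1.76  0.    1.28 -0.73]
shift tool mm [155.5  -0.8  -7. ]
turn tool [ 0.0095 -0.0011 -0.0052]
t 5.7 pos [0.5655 0.1903 0.2342] x [-0.003 -0.    -1.   ] yaw_z 57.85 F [-0.3 -0.1 -3.9] g 0.605 q [ 0.28  0.11  1.75  0.    1.28 -0.73]
wrist 3644 0.03937626320384882
((566.3900146484375, 188.50167846679688), (106.70901489257812, 251.92950439453125), 12.360121726989746)
```

View pics/w2.png

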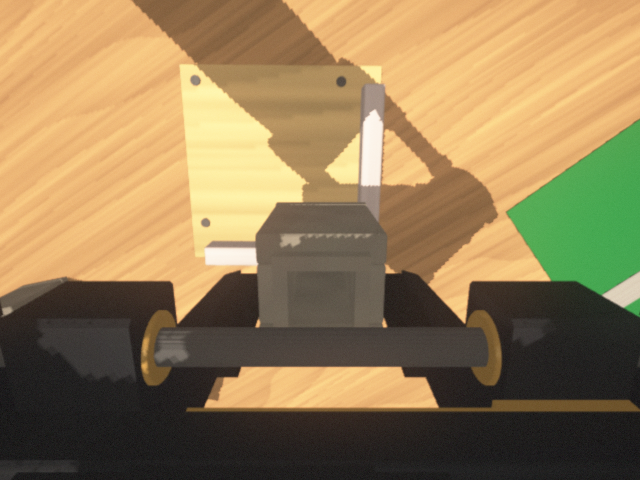

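The wrist view shows the held segment at (320,260). Fence_y is at (372,150) and the free end of fence_x at (230,253). I'll fit their inner edges and the segment's near face.

```bash
python3 - <<'E'
from h import *
W=np.load("w2.npz")["W"]; a=np.radians(-32.65); ex=np.array([np.cos(a),np.sin(a)]); ey=np.array([-ex[1],ex[0]]); J=np.array([.5117,.1761])
def j(P): q=P[:,:2]-J; return np.c_[q@ex,q@ey]*1000
def sel(v0,v1,u0,u1,lo,hi):
    P=W[v0:v1,u0:u1].reshape(-1,3); return P[(P[:,2]>lo)&(P[:,2]<hi)]
A=j(sel(80,205,345,400,.036,.044)); B=j(sel(235,270,200,252,.036,.044))
for n,Q,k in(("fy",A,1),("fx",B,0)):
    o=Q[:,1-k]; e=[];
    for b in np.arange(o.min()+3,o.max()-3,4):
        m=abs(o-b)<2
        if m.sum()>8: e.append((b,Q[m,k].min(),Q[m,k].max()))
    e=np.array(e); print(n,"along",o.min().round(1),o.max().round(1),"inner/outer",np.median(e[:,1:],0).round(1),"slopes deg",np.degrees(np.arctan([np.polyfit(e[:,0],e[:,i],1)[0] for i in(1,2)])).round(2))
F=W[212:228,275:368].reshape(-1,3); print("seg face z",np.nanmin(F[:,2]),np.nanmax(F[:,2]))
q=j(F); p=np.polyfit(q[:,1],q[:,0],1); print("face x in jig",np.median(q[:,0]).round(2),"spread",q[:,0].std().round(2),"slope deg",np.degrees(np.arctan(p[0])).round(2), "y range",q[:,1].min().round(1),q[:,1].max().round(1))
E
```

```text
fy along -78.7 35.3 inner/outer [ 81.2 100.8] slopes deg [0.08 0.1 ]
fx along -78.8 -29.2 inner/outer [ 80.6 100.3] slopes deg [-0.1   0.59]
seg face z 0.21234758599015693 0.2496800439613432
 ** On entry to DLASCL parameter number  4 had an illegal value
 ** On entry to DLASCL parameter number  4 had an illegal value
 ** On entry to DLASCL parameter number  4 had an illegal value
 ** On entry to DLASCL parameter number  4 had an illegal value
 ** On entry to DLASCL parameter number  5 had an illegal value
 ** On entry to DLASCL parameter number  4 had an illegal valueTraceback (most recent call last):
  File "<stdin>", line 14, in <module>
    c, resids, rank, s = lstsq(lhs, rhs, rcond)
                         ~~~~~^^^^^^^^^^^^^^^^^
    x, resids, rank, s = _umath_linalg.lstsq(a, b, rcond,
                         ~~~~~~~~~~~~~~~~~~~^^^^^^^^^^^^^
                                             signature=signature)
                                             ^^^^^^^^^^^^^^^^^^^^
    raise LinAlgError("SVD did not converge in Linear Least Squares")
numpy.linalg.LinAlgError: SVD did not converge in Linear Least Squares
```

>>> {"name": "send_rows", "arguments": {"motion": [[30, 2, -2, 0.009, 0, 0, 0], [40, 0, 0, 0, 0, -0.002, 0], [40, 0, 0, 0, 0, 0, 0], [30, 0, 0, 0, 0, 0, 0], [10, 0, 0, 0, 0, 0, 0]]}}

```text
time_s: 6.2
position: [0.5618, 0.1849, 0.0806]
orientation: [-0.337, 0.624, 0.337, 0.618]
ft_force: [-1.0, -0.9, -4.4]
gripper_width: 0.6
```

>>> {"name": "send_rows", "arguments": {"motion": [[0, 0, 0, 0, 0, 0, 0], [0, 0, 0, 0, 0, 0, 0]]}}

```text
time_s: 6.4
position: [0.5667, 0.187, 0.0872]
orientation: [-0.338, 0.62, 0.337, 0.622]
ft_force: [0.3, -0.4, -3.8]
gripper_width: 0.603
```

```bash
cat >> h.py <<'E'
def jp():
    a=np.radians(-32.65); ex=np.array([np.cos(a),np.sin(a)]); ey=np.array([-ex[1],ex[0]])
    s=robot.get_state(); p=(s["position"][:2]-[.6231,.2008])*1000; f=s["ft_force"]; print("corner xy mm",(p@ex).round(2),(p@ey).round(2),"F jig",(f[:2]@ex).round(2),(f[:2]@ey).round(2),f[2].round(2))
E
python3 - <<'E'
from h import *
plan([.560,.1867,.0664],57.35); jp()
im,d,K,E=cap("side"); cv2.imwrite("pics/s3.png",cv2.resize(im[130:310,130:370,::-1],(800,600)))
E
```

```text
t 6.4 pos [0.5667 0.187  0.0872] x [ 0.003 -0.001 -1.   ] yaw_z 57.03 F [ 0.3 -0.4 -3.8] g 0.603 q [ 0.28  0.23  1.9  -0.    1.01 -0.72]
shift tool mm [20.7  5.5 -3.9]
turn tool [-0.0056  0.0012  0.0033]
corner xy mm -40.06 -42.03 F jig 0.51 -0.15 -3.82
```

View pics/s3.png

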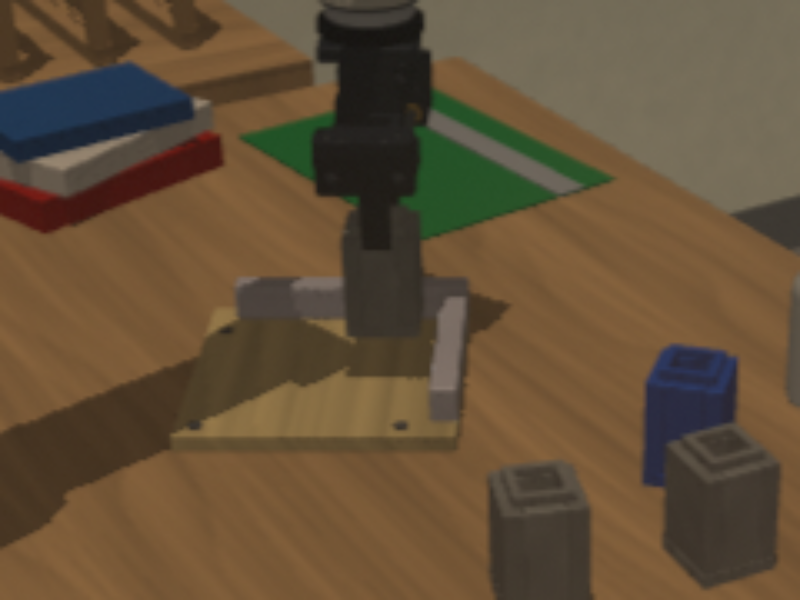

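The segment hangs upright just above the board, inside both fences. Lowering it gently.

>>> {"name": "send_rows", "arguments": {"motion": [[6, 0, 0, -0.006, 0, 0.003, 0], [6, 0, 0, 0, 0, 0, 0], [4, 0, 0, 0, 0, 0, 0], [1, 0, 0, 0, 0, 0, 0], [0, 0, 0, 0, 0, 0, 0]]}}

```text
time_s: 6.95
position: [0.565, 0.1873, 0.0686]
orientation: [-0.339, 0.621, 0.34, 0.62]
ft_force: [0.4, -0.5, -3.4]
gripper_width: 0.603
```

>>> {"name": "send_rows", "arguments": {"motion": [[1, 0, 0, 0, 0, 0, 0], [1, 0, 0, 0, 0, 0, 0], [0, 0, 0, 0, 0, 0, 0], [0, 0, 0, 0, 0, 0, 0]]}}

```text
time_s: 7.35
position: [0.5654, 0.1873, 0.0671]
orientation: [-0.339, 0.62, 0.34, 0.62]
ft_force: [0.0, 0.0, -4.3]
gripper_width: 0.6
```

>>> {"name": "send_rows", "arguments": {"motion": [[1, 0, 0, 0, 0, 0, 0], [0, 0, 0, 0, 0, 0, 0], [0, 0, 0, 0, 0, 0, 0]]}}

```text
time_s: 7.65
position: [0.5656, 0.1874, 0.0664]
orientation: [-0.339, 0.62, 0.34, 0.62]
ft_force: [0.1, -0.7, -0.4]
gripper_width: 0.605
```

>>> {"name": "send_rows", "arguments": {"motion": [[1, 0, 0, 0, 0, 0, 0], [0, 0, 0, 0, 0, 0, 0], [0, 0, 0, 0, 0, 0, 0]]}}

```text
time_s: 7.95
position: [0.5657, 0.1873, 0.0664]
orientation: [-0.339, 0.62, 0.34, 0.62]
ft_force: [-2.9, -1.6, 4.9]
gripper_width: 0.602
```

```bash
python3 -c "
from h import *
plan([.5849,.1921,.0664],57.35); jp()"
```

```text
t 7.95 pos [0.5657 0.1873 0.0664] x [-0.     0.001 -1.   ] yaw_z 57.41 F [-2.9 -1.6  4.9] g 0.602 q [ 0.28  0.25  1.92  0.    0.97 -0.72]
shift tool mm [ -0.  -13.6  14.4]
turn tool [ 0.0011  0.0004 -0.0004]
corner xy mm -41.05 -42.35 F jig -1.56 -2.95 4.86
```

The board contact came at 0.0664 m, as predicted. I'll ease off slightly and slide toward the corner.

>>> {"name": "send_rows", "arguments": {"motion": [[-0.8, 0, 0, 0, 0, 0, 0], [0, -3, 3, 0, 0, 0, 0], [0, -3, 3, 0, 0, 0, 0], [0, -3, 3, 0, 0, 0, 0], [0, -1.5, 2, 0, 0, 0, 0]]}}

```text
time_s: 8.45
position: [0.5766, 0.1878, 0.0682]
orientation: [-0.34, 0.624, 0.34, 0.616]
ft_force: [-14.9, -11.2, 25.6]
gripper_width: 0.606
```

>>> {"name": "send_rows", "arguments": {"motion": [[0, -1, 1, 0, 0, 0, 0], [0, 0, 0, 0, 0, 0, 0]]}}

```text
time_s: 8.65
position: [0.5784, 0.1877, 0.0685]
orientation: [-0.34, 0.624, 0.339, 0.616]
ft_force: [-15.2, -11.6, 24.7]
gripper_width: 0.6
```

```bash
python3 -c "
from h import *
plan(None,57.35); jp()"
```

```text
t 8.65 pos [0.5784 0.1877 0.0685] x [-0.008 -0.006 -1.   ] yaw_z 57.47 F [-15.2 -11.6  24.7] g 0.6 q [ 0.27  0.28  1.88 -0.    1.   -0.73]
turn tool [ 0.002  -0.0097 -0.0039]
corner xy mm -30.56 -35.09 F jig -6.5 -17.98 24.66
```

Friction on the board is jamming it (25 N upward, a slight tilt). I'll raise it a bit so it unloads, then go on just above the board.

>>> {"name": "send_rows", "arguments": {"motion": [[-1, 0, 0, 0, 0, 0, 0], [-1, 0, 0, 0, 0, 0, 0], [-1, 0, 0, 0, 0, 0, 0], [0, 0, 0, 0, 0, 0, 0], [0, 0, 0, 0, 0, 0, 0]]}}

```text
time_s: 9.15
position: [0.5815, 0.1914, 0.0683]
orientation: [-0.339, 0.62, 0.34, 0.62]
ft_force: [-1.0, -0.5, -2.8]
gripper_width: 0.604
```

```bash
python3 -c "
from h import *
plan(None,57.35); jp()
im,d,K,E=cap('side'); cv2.imwrite('pics/s4.png',cv2.resize(im[170:290,170:330,::-1],(800,600)))"
```

```text
t 9.15 pos [0.5815 0.1914 0.0683] x [-0.001  0.001 -1.   ] yaw_z 57.41 F [-1.  -0.5 -2.8] g 0.604 q [ 0.28  0.28  1.88  0.    0.99 -0.73]
turn tool [ 0.0011 -0.     -0.0012]
corner xy mm -29.91 -30.37 F jig -0.58 -1.01 -2.77
```

View pics/s4.png

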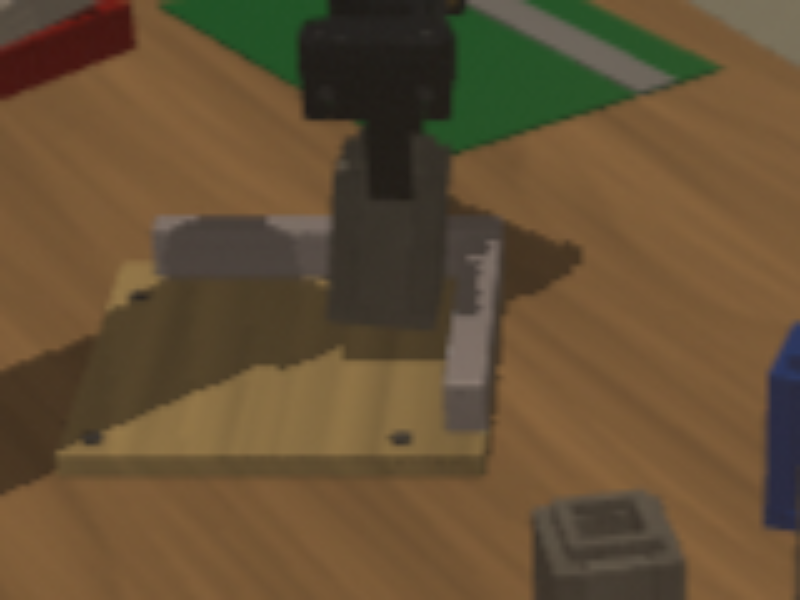

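Freed, upright and about 2 mm above the board, roughly 3 mm short of each fence. Now I'll find fence_x in 1 mm steps.

>>> {"name": "send_rows", "arguments": {"motion": [[0, -1, 1, 0, 0, 0, 0], [0, -1, 1, 0, 0, 0, 0], [0, 0, 0, 0, 0, 0, 0], [0, 0, 0, 0, 0, 0, 0]]}}

```text
time_s: 9.6
position: [0.5844, 0.1919, 0.0685]
orientation: [-0.339, 0.62, 0.34, 0.62]
ft_force: [-0.1, -0.5, -2.5]
gripper_width: 0.606
```

```bash
python3 -c "
from h import *
plan(None,57.35); jp()"
```

```text
t 9.6 pos [0.5844 0.1919 0.0685] x [-0.001  0.001 -1.   ] yaw_z 57.41 F [-0.1 -0.5 -2.5] g 0.606 q [ 0.28  0.28  1.87  0.    0.99 -0.73]
turn tool [ 0.001   0.0002 -0.0009]
corner xy mm -27.76 -28.33 F jig 0.23 -0.5 -2.54
```

>>> {"name": "send_rows", "arguments": {"motion": [[0, -1, 0, 0, 0, 0, 0], [0, 0, 0, 0, 0, 0, 0], [0, 0, 0, 0, 0, 0, 0]]}}

```text
time_s: 9.9
position: [0.5851, 0.1912, 0.0687]
orientation: [-0.339, 0.62, 0.34, 0.62]
ft_force: [-0.8, 0.2, -3.8]
gripper_width: 0.607
```

```bash
python3 -c "
from h import *
plan(None,57.35); jp()"
```

```text
t 9.9 pos [0.5851 0.1912 0.0687] x [-0.001  0.001 -1.   ] yaw_z 57.41 F [-0.8  0.2 -3.8] g 0.607 q [ 0.28  0.28  1.87  0.    0.99 -0.73]
turn tool [ 0.001 -0.    -0.001]
corner xy mm -26.8 -28.53 F jig -0.8 -0.23 -3.83
```

>>> {"name": "send_rows", "arguments": {"motion": [[1.3, 0, 0, 0, 0, 0, 0], [0, -1, 0, 0, 0, 0, 0], [0, 0, 0, 0, 0, 0, 0], [0, 0, 0, 0, 0, 0, 0]]}}

```text
time_s: 10.3
position: [0.5861, 0.1908, 0.0683]
orientation: [-0.339, 0.62, 0.34, 0.62]
ft_force: [-3.2, -0.2, 5.2]
gripper_width: 0.603
```

```bash
python3 -c "
from h import *
plan(None,57.35); jp()"
```

```text
t 10.3 pos [0.5861 0.1908 0.0683] x [-0.     0.001 -1.   ] yaw_z 57.41 F [-3.2 -0.2  5.2] g 0.603 q [ 0.27  0.29  1.87  0.    0.99 -0.73]
turn tool [ 0.001   0.0004 -0.0008]
corner xy mm -25.75 -28.37 F jig -2.57 -1.9 5.17
```

>>> {"name": "send_rows", "arguments": {"motion": [[0, 0, 1, 0, 0, 0, 0], [0, 0, 0, 0, 0, 0, 0], [0, 0, 0, 0, 0, 0, 0]]}}

```text
time_s: 10.6
position: [0.5861, 0.1911, 0.0682]
orientation: [-0.34, 0.621, 0.34, 0.62]
ft_force: [-3.6, -2.3, 7.3]
gripper_width: 0.61
```

```bash
python3 -c "
from h import *
plan(None,57.35); jp()"
```

```text
t 10.6 pos [0.5861 0.1911 0.0682] x [-0.002 -0.    -1.   ] yaw_z 57.42 F [-3.6 -2.3  7.3] g 0.61 q [ 0.27  0.29  1.87 -0.    0.99 -0.73]
turn tool [ 0.0013 -0.0013 -0.0011]
corner xy mm -25.88 -28.13 F jig -1.77 -3.85 7.33
```

```bash
cat >> h.py <<'E'
def face(W=None):
    if W is None:
        im,d,K,E=cap("wrist"); W=cloud(d,K,E)
    F=W[208:232,280:362].reshape(-1,3); F=F[np.isfinite(F).all(1)]
    for _ in range(3):
        c=F.mean(0); n=np.linalg.svd(F-c,full_matrices=False)[2][2]; r=(F-c)@n; F=F[abs(r)<max(2*r.std(),.0005)]
    n*=-np.sign(n[0]); print("face n",n.round(4),"yaw",np.degrees(np.arctan2(n[1],n[0])).round(2),"tilt deg",np.degrees(np.arcsin(n[2])).round(2),"N",len(F),"rms",r.std().round(5),"c",c.round(4),"z",F[:,2].min().round(4),F[:,2].max().round(4))
E
python3 - <<'E'
from h import *
face(np.load("w2.npz")["W"]); face()
E
```

```text
face n [-0.8466  0.5322 -0.0066] yaw 147.84 tilt deg -0.38 N 1962 rms 0.00014 c [0.542  0.207  0.2311] z 0.2008 0.2565
face n [-0.8218  0.5618  0.0943] yaw 145.64 tilt deg 5.41 N 1942 rms 0.00019 c [0.5618 0.2073 0.0796] z 0.0601 0.0974
```

The near-face fit shows the segment has pivoted 5.4° in the pads during the jam. I'll back off from the fences, set it down, release so it settles flat, and regrip lower.

>>> {"name": "send_rows", "arguments": {"motion": [[-2, 0, 0, 0, 0, 0, 0], [-1, 2, -2, 0, 0, 0, 0], [0, 2, -2, 0, 0, 0, 0], [0, 2, -2, 0, 0, 0, 0], [0, 0, 0, 0, 0, 0, 0]]}}

```text
time_s: 11.15
position: [0.5774, 0.1896, 0.0699]
orientation: [-0.339, 0.621, 0.34, 0.62]
ft_force: [0.7, 0.6, -3.6]
gripper_width: 0.6
```

>>> {"name": "send_rows", "arguments": {"motion": [[1, 0, 0, 0, 0, 0, 0], [1, 0, 0, 0, 0, 0, 0], [0.5, 0, 0, 0, 0, 0, 0], [0, 0, 0, 0, 0, 0, 0]]}}

```text
time_s: 11.55
position: [0.5784, 0.1898, 0.0683]
orientation: [-0.339, 0.62, 0.34, 0.62]
ft_force: [-1.1, -0.2, -1.7]
gripper_width: 0.605
```

```bash
python3 -c "
from h import *
plan(None,57.35); jp(); face()"
```

```text
t 11.55 pos [0.5784 0.1898 0.0683] x [-0.001  0.001 -1.   ] yaw_z 57.41 F [-1.1 -0.2 -1.7] g 0.605 q [ 0.28  0.27  1.89  0.    0.98 -0.73]
turn tool [ 0.001   0.0002 -0.0008]
corner xy mm -31.71 -33.37 F jig -0.77 -0.77 -1.73
face n [-0.8235  0.5611  0.0842] yaw 145.73 tilt deg 4.83 N 1936 rms 0.00019 c [0.5541 0.2059 0.0791] z 0.0586 0.097
```

>>> {"name": "send_rows", "arguments": {"motion": [[0, 0, 0, 0, 0, 0, 0.7], [0, 0, 0, 0, 0, 0, 0.8], [0, 0, 0, 0, 0, 0, 0.8], [0, 0, 0, 0, 0, 0, 0.8], [0, 0, 0, 0, 0, 0, 0.8]]}}

```text
time_s: 12.1
position: [0.5785, 0.1899, 0.0683]
orientation: [-0.339, 0.62, 0.34, 0.62]
ft_force: [-0.1, -0.6, 0.4]
gripper_width: 0.8
```

```bash
python3 -c "
from h import *
plan(None,57.35); jp(); face()
im,d,K,E=cap('wrist'); W=cloud(d,K,E); cv2.imwrite('pics/w3.png',im[...,::-1]); np.save('W3.npy',W)"
```

```text
t 12.1 pos [0.5785 0.1899 0.0683] x [-0.     0.001 -1.   ] yaw_z 57.41 F [-0.1 -0.6  0.4] g 0.8 q [ 0.28  0.27  1.89  0.    0.98 -0.73]
turn tool [ 0.0011  0.0005 -0.0006]
corner xy mm -31.65 -33.24 F jig 0.24 -0.62 0.42
face n [-0.8441  0.4833  0.232 ] yaw 150.21 tilt deg 13.41 N 1861 rms 0.0016 c [0.5522 0.2067 0.0883] z 0.0698 0.0932
```

View pics/w3.png

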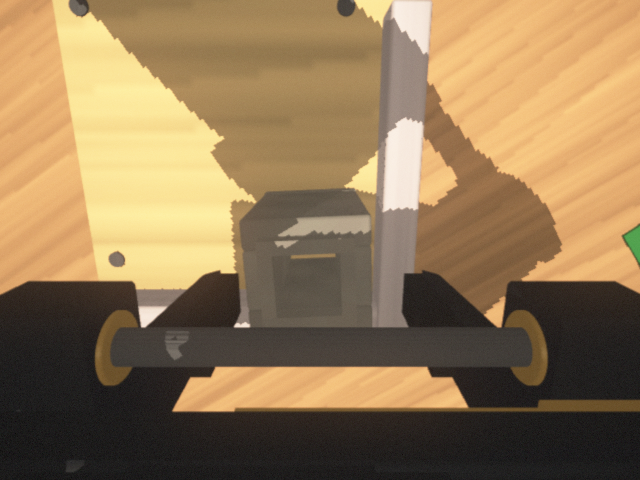

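The segment at (306,210) has settled and is clear of both fences. It looks slightly yawed, and my fit window straddled the rim, so I'll refit.

```bash
python3 - <<'E'
from h import *
W=np.load("W3.npy"); a=np.radians(-32.65); ex=np.array([np.cos(a),np.sin(a)]); ey=np.array([-ex[1],ex[0]])
def pl(v0,v1,u0,u1,n_):
    F=W[v0:v1,u0:u1].reshape(-1,3); F=F[np.isfinite(F).all(1)]
    for _ in range(4):
        c=F.mean(0); n=np.linalg.svd(F-c,full_matrices=False)[2][2]; r=(F-c)@n; F=F[abs(r)<max(2*r.std(),.0004)]
    n*=np.sign(n[2]) if abs(n[2])>.7 else -np.sign(n[0]); q=(c[:2]-[.6231,.2008])*1000
    print(n_,"n",n.round(3),"yaw",np.degrees(np.arctan2(n[1],n[0])).round(2),"elev",np.degrees(np.arcsin(n[2])).round(2),"c",c.round(4),"jig",(q@ex).round(1),(q@ey).round(1),"rms",r.std().round(5),len(F))
pl(195,212,266,348,"face"); pl(222,238,255,360,"top")
P=W.reshape(-1,3); 
for lo,hi in((.0885,.0955),(.096,.103)):
    Q=P[(P[:,2]>lo)&(P[:,2]<hi)&(np.linalg.norm(P[:,:2]-[.5785,.19],axis=1)<.05)]; print(len(Q),cv2.minAreaRect((Q[:,:2]*1000).astype(np.float32)),np.median(Q[:,2]))
E
```

```text
face n [-0.866  0.5   -0.   ] yaw 149.97 elev -0.0 c [0.5472 0.2019 0.0587] jig -64.5 -40.0 rms 0.00011 1387
top n [-0.035  0.022  0.999] yaw 147.13 elev 87.63 c [0.5517 0.1999 0.0916] jig -59.6 -39.2 rms 0.00057 1394
6706 ((571.5529174804688, 194.6160888671875), (96.61321258544922, 50.55131149291992), 58.8123893737793) 0.09148755029401118
5539 ((572.73291015625, 193.8102569580078), (97.97779846191406, 39.22175216674805), 56.784088134765625) 0.09851290132210522
```

It has settled flat (face vertical). Its yaw is 2.6° off, which the jaws will square up, and its centre is about 6 mm behind the TCP. Shifting, lowering and regripping.

>>> {"name": "send_rows", "arguments": {"motion": [[0, 2, 0, 0, 0, 0, 0.8], [0, 2, 0, 0, 0, 0, 0.8], [2, 1, 0, 0, 0, 0, 0.8], [2, 0, 0, 0, 0, 0, 0.8], [2, 0, 0, 0, 0, 0, 0.8]]}}

```text
time_s: 12.7
position: [0.5738, 0.1925, 0.0617]
orientation: [-0.339, 0.62, 0.34, 0.62]
ft_force: [-0.7, -0.6, -0.4]
gripper_width: 0.796
```

>>> {"name": "send_rows", "arguments": {"motion": [[1.5, 0, 0, 0, 0, 0, 0.8], [0, 0, 0, 0, 0, 0, 0.7], [0, 0, 0, 0, 0, 0, 0.6], [0, 0, 0, 0, 0, 0, 0], [0, 0, 0, 0, 0, 0, 0]]}}

```text
time_s: 13.2
position: [0.5736, 0.1919, 0.0605]
orientation: [-0.339, 0.621, 0.34, 0.62]
ft_force: [-2.0, -2.9, 1.9]
gripper_width: 0.61
```

>>> {"name": "send_rows", "arguments": {"motion": [[0, 0, 0, 0, 0, 0, 0], [0, 0, 0, 0, 0, 0, 0], [0, 0, 0, 0, 0, 0, 0]]}}

```text
time_s: 13.5
position: [0.5737, 0.1922, 0.0605]
orientation: [-0.339, 0.621, 0.34, 0.62]
ft_force: [-2.7, -3.2, 2.9]
gripper_width: 0.611
```

```bash
cat >> h.py <<'E'
def seg():
    im,d,K,E=cap("wrist"); W=cloud(d,K,E); a=np.radians(-32.65); ex=np.array([np.cos(a),np.sin(a)]); ey=np.array([-ex[1],ex[0]])
    s=robot.get_state()["position"]; P=W[150:300,200:420].reshape(-1,3); P=P[np.isfinite(P).all(1)]
    q=(P[:,:2]-s[:2])*1000; x=q@ex; y=q@ey; F=P[(x>-36)&(x<-20)&(abs(y)<20)&(P[:,2]>s[2]-.045)&(P[:,2]<s[2]+.010)]
    for _ in range(5):
        c=F.mean(0); n=np.linalg.svd(F-c,full_matrices=False)[2][2]; r=(F-c)@n; F=F[abs(r)<max(2*r.std(),.0004)]
    n*=-np.sign(n[0]); k=(c[:2]-[.6231,.2008])*1000
    print("face yaw err deg",(np.degrees(np.arctan2(n[1],n[0]))-147.35).round(2),"elev",np.degrees(np.arcsin(n[2])).round(2),"seg x in corner",(k@ex+27).round(2),"N",len(F),"rms",r.std().round(5),"z",F[:,2].min().round(3),F[:,2].max().round(3))
E
python3 -c "
from h import *
plan(None,57.35); jp(); seg()"
```

```text
t 13.5 pos [0.5737 0.1922 0.0605] x [-0.001  0.    -1.   ] yaw_z 57.41 F [-2.7 -3.2  2.9] g 0.611 q [ 0.28  0.28  1.9   0.    0.97 -0.72]
turn tool [ 0.0011 -0.0007 -0.0012]
corner xy mm -36.92 -33.9 F jig -0.54 -4.17 2.93
face yaw err deg 2.42 elev 0.01 seg x in corner -37.79 N 1663 rms 0.00013 z 0.015 0.07
```

>>> {"name": "send_rows", "arguments": {"motion": [[-1, 0, 0, 0, 0, 0, 0], [-1, 0, 0, 0, 0, 0, 0], [-1, 0, 0, 0, 0, 0, 0], [0, 0, 0, 0, 0, 0, 0]]}}

```text
time_s: 13.95
position: [0.5741, 0.1928, 0.0634]
orientation: [-0.339, 0.62, 0.34, 0.62]
ft_force: [0.4, 0.1, -3.8]
gripper_width: 0.611
```

```bash
python3 -c "
from h import *
plan(None,57.35); jp(); seg()"
```

```text
t 13.95 pos [0.5741 0.1928 0.0634] x [-0.001  0.001 -1.   ] yaw_z 57.42 F [ 0.4  0.1 -3.8] g 0.611 q [ 0.28  0.27  1.9   0.    0.97 -0.72]
turn tool [ 0.0011  0.0005 -0.001 ]
corner xy mm -36.97 -33.16 F jig 0.28 0.26 -3.8
face yaw err deg 2.38 elev -0.03 seg x in corner -37.84 N 1671 rms 0.00013 z 0.018 0.073
```

Still upright, but held 2.4° off in yaw. I'll correct that with the wrist and move toward the corner 3 mm above the board.

>>> {"name": "send_rows", "arguments": {"motion": [[0, 0, 0, 0.021, 0, 0, 0], [0, 0, 0, 0.021, 0, 0, 0], [0, -2, 1, 0, 0, 0, 0], [0, -2, 1, 0, 0, 0, 0], [0, -2, 1, 0, 0, 0, 0]]}}

```text
time_s: 14.5
position: [0.5809, 0.1914, 0.0635]
orientation: [-0.326, 0.627, 0.327, 0.627]
ft_force: [0.6, -0.6, -4.1]
gripper_width: 0.611
```

>>> {"name": "send_rows", "arguments": {"motion": [[0, -2, 1, 0, 0, 0, 0], [0, 0, 0, 0, 0, 0, 0], [0, 0, 0, 0, 0, 0, 0]]}}

```text
time_s: 14.8
position: [0.5829, 0.1911, 0.0635]
orientation: [-0.326, 0.627, 0.327, 0.627]
ft_force: [0.5, 0.0, -4.0]
gripper_width: 0.607
```

```bash
python3 -c "
from h import *
plan(None,57.35); jp(); seg()"
```

```text
t 14.8 pos [0.5829 0.1911 0.0635] x [-0.001  0.001 -1.   ] yaw_z 54.99 F [ 0.5  0.  -4. ] g 0.607 q [ 0.28  0.29  1.88  0.    0.98 -0.68]
turn tool [-0.0411 -0.0001 -0.0011]
corner xy mm -28.63 -29.87 F jig 0.41 0.3 -3.99
face yaw err deg 0.01 elev -0.03 seg x in corner -29.5 N 1650 rms 0.00012 z 0.019 0.073
```

>>> {"name": "send_rows", "arguments": {"motion": [[1, 0, 0, 0, 0, 0, 0], [1.3, 0, 0, 0, 0, 0, 0], [0, -1, 1, 0, 0, 0, 0], [0, -0.7, 1, 0, 0, 0, 0], [0, 0, 0, 0, 0, 0, 0]]}}

```text
time_s: 15.35
position: [0.5856, 0.1919, 0.0613]
orientation: [-0.326, 0.627, 0.327, 0.627]
ft_force: [0.3, -0.7, -3.2]
gripper_width: 0.612
```

```bash
python3 -c "
from h import *
plan(); jp(); seg()"
```

```text
t 15.35 pos [0.5856 0.1919 0.0613] x [-0.001  0.001 -1.   ] yaw_z 55.0 F [ 0.3 -0.7 -3.2] g 0.612 q [ 0.28  0.29  1.87  0.    0.98 -0.68]
corner xy mm -26.74 -27.69 F jig 0.65 -0.39 -3.18
face yaw err deg -0.01 elev -0.03 seg x in corner -27.6 N 1657 rms 0.00013 z 0.016 0.071
```

>>> {"name": "send_rows", "arguments": {"motion": [[0, -0.5, 0, 0, 0, 0, 0], [0, -0.5, 0, 0, 0, 0, 0], [0, 0, 0, 0, 0, 0, 0]]}}

```text
time_s: 15.7
position: [0.5862, 0.1912, 0.0612]
orientation: [-0.326, 0.627, 0.327, 0.627]
ft_force: [0.2, -0.1, -3.7]
gripper_width: 0.614
```

```bash
python3 -c "
from h import *
plan(); jp(); seg()"
```

```text
t 15.7 pos [0.5862 0.1912 0.0612] x [-0.001  0.001 -1.   ] yaw_z 55.0 F [ 0.2 -0.1 -3.7] g 0.614 q [ 0.27  0.29  1.87  0.    0.98 -0.69]
corner xy mm -25.84 -27.99 F jig 0.26 0.04 -3.75
face yaw err deg -0.02 elev -0.04 seg x in corner -26.71 N 1656 rms 0.00013 z 0.016 0.071
```

>>> {"name": "send_rows", "arguments": {"motion": [[0, -0.5, 0, 0, 0, 0, 0], [0, -0.5, 0, 0, 0, 0, 0], [0, 0, 0, 0, 0, 0, 0]]}}

```text
time_s: 16.05
position: [0.5867, 0.1908, 0.0612]
orientation: [-0.326, 0.628, 0.327, 0.627]
ft_force: [-0.9, 0.8, -2.3]
gripper_width: 0.613
```

```bash
python3 -c "
from h import *
jp(); seg()"
```

```text
corner xy mm -25.23 -28.07 F jig -1.21 0.22 -2.27
face yaw err deg 0.02 elev 0.58 seg x in corner -26.52 N 1712 rms 0.00013 z 0.016 0.071
```

>>> {"name": "send_rows", "arguments": {"motion": [[0, 0, 0.5, 0, 0, 0, 0], [0, 0, 0.5, 0, 0, 0, 0], [0, 0, 0, 0, 0, 0, 0]]}}

```text
time_s: 16.4
position: [0.5872, 0.1914, 0.0609]
orientation: [-0.326, 0.628, 0.327, 0.627]
ft_force: [-2.0, 0.5, -3.0]
gripper_width: 0.611
```

```bash
python3 -c "
from h import *
jp(); seg()"
```

```text
corner xy mm -25.16 -27.29 F jig -1.93 -0.62 -3.04
face yaw err deg 0.03 elev 0.66 seg x in corner -26.5 N 1730 rms 0.00013 z 0.016 0.071
```

Fence_x is touched at about −1.9 N. Now I'll seat it on the board, then advance to fence_y.

>>> {"name": "send_rows", "arguments": {"motion": [[0.7, 0, 0, 0, 0, 0, 0], [0, 0, 0.5, 0, 0, 0, 0], [0, 0, 0.5, 0, 0, 0, 0], [0, 0, 0, 0, 0, 0, 0]]}}

```text
time_s: 16.85
position: [0.5874, 0.1918, 0.0606]
orientation: [-0.326, 0.628, 0.327, 0.626]
ft_force: [-5.9, -2.4, 1.5]
gripper_width: 0.61
```

```bash
python3 -c "
from h import *
jp(); seg(); plan()"
```

```text
corner xy mm -25.19 -26.81 F jig -3.63 -5.19 1.51
face yaw err deg 0.01 elev 0.63 seg x in corner -26.52 N 1727 rms 0.00013 z 0.016 0.071
t 16.9 pos [0.5874 0.1918 0.0606] x [-0.002 -0.    -1.   ] yaw_z 55.01 F [-5.1 -1.9  1.6] g 0.615 q [ 0.28  0.3   1.87  0.    0.98 -0.69]
```

>>> {"name": "send_rows", "arguments": {"motion": [[0.5, 0, 0.5, 0, 0, 0, 0], [0, 0, 0.5, 0, 0, 0, 0], [0, 0, 0, 0, 0, 0, 0]]}}

```text
time_s: 17.2
position: [0.5875, 0.1921, 0.0606]
orientation: [-0.326, 0.629, 0.327, 0.626]
ft_force: [-7.2, -3.8, 4.8]
gripper_width: 0.614
```

```bash
python3 -c "
from h import *
jp(); seg(); plan()"
```

```text
corner xy mm -25.26 -26.52 F jig -4.01 -7.07 4.82
face yaw err deg -0.03 elev 0.54 seg x in corner -26.53 N 1708 rms 0.00013 z 0.016 0.071
t 17.25 pos [0.5875 0.1921 0.0605] x [-0.004 -0.001 -1.   ] yaw_z 55.02 F [-7.5 -3.7  4.6] g 0.608 q [ 0.28  0.3   1.87 -0.    0.98 -0.68]
```

Checking whether that y force is the fence or board friction, by unloading the board slightly.

>>> {"name": "send_rows", "arguments": {"motion": [[-0.6, 0, 0, 0, 0, 0, 0], [-0.6, 0, 0, 0, 0, 0, 0], [0, 0, 0, 0, 0, 0, 0], [0, 0, 0, 0, 0, 0, 0]]}}

```text
time_s: 17.65
position: [0.5886, 0.1932, 0.0609]
orientation: [-0.326, 0.627, 0.327, 0.627]
ft_force: [-3.1, -0.1, -2.3]
gripper_width: 0.611
```

```bash
python3 -c "
from h import *
jp(); seg(); plan()"
```

```text
corner xy mm -24.94 -24.97 F jig -2.5 -1.76 -2.33
face yaw err deg 0.01 elev 0.92 seg x in corner -26.47 N 1760 rms 0.00014 z 0.016 0.071
t 17.7 pos [0.5887 0.1932 0.061 ] x [-0.001  0.001 -1.   ] yaw_z 55.01 F [-2.9  0.  -2.8] g 0.613 q [ 0.28  0.3   1.87  0.    0.98 -0.68]
```

It was friction, and the segment has now slid on. Continuing in y with the board load light.

>>> {"name": "send_rows", "arguments": {"motion": [[0, 0, 0.5, 0, 0, 0, 0], [0, 0, 0.5, 0, 0, 0, 0], [0, 0, 0, 0, 0, 0, 0]]}}

```text
time_s: 18.0
position: [0.589, 0.1938, 0.061]
orientation: [-0.326, 0.628, 0.327, 0.627]
ft_force: [-3.5, -0.4, -2.7]
gripper_width: 0.61
```

```bash
python3 -c "
from h import *
jp(); plan()"
```

```text
corner xy mm -24.88 -24.31 F jig -2.78 -2.22 -2.74
t 18.0 pos [0.589  0.1938 0.061 ] x [-0.002  0.    -1.   ] yaw_z 55.01 F [-3.5 -0.4 -2.7] g 0.61 q [ 0.28  0.3   1.86  0.    0.98 -0.68]
```

>>> {"name": "send_rows", "arguments": {"motion": [[0, 0, 0.5, 0, 0, 0, 0], [0, 0, 0.5, 0, 0, 0, 0], [0, 0, 0, 0, 0, 0, 0]]}}

```text
time_s: 18.3
position: [0.5891, 0.1939, 0.061]
orientation: [-0.327, 0.628, 0.327, 0.626]
ft_force: [-4.7, -2.5, -1.7]
gripper_width: 0.612
```

```bash
python3 -c "
from h import *
jp(); seg(); plan()"
```

```text
corner xy mm -24.92 -24.17 F jig -2.58 -4.62 -1.69
face yaw err deg 0.03 elev 0.97 seg x in corner -26.46 N 1756 rms 0.00014 z 0.016 0.071
t 18.35 pos [0.5891 0.1939 0.061 ] x [-0.003 -0.001 -1.   ] yaw_z 55.02 F [-4.9 -3.4 -1.7] g 0.614 q [ 0.28  0.3   1.86 -0.    0.98 -0.68]
```

>>> {"name": "send_rows", "arguments": {"motion": [[0, 0, 0, 0, 0, -0.008, 0], [0, -0.3, 0, 0, 0, -0.008, 0], [0.5, 0, 0, 0, 0, 0, 0], [0, 0, 0, 0, 0, 0, 0]]}}

```text
time_s: 18.75
position: [0.5891, 0.1938, 0.0608]
orientation: [-0.331, 0.626, 0.322, 0.629]
ft_force: [-5.5, -3.3, 0.7]
gripper_width: 0.61
```

```bash
python3 - <<'E'
from h import *
jp(); seg(); plan()
im,d,K,E=cap("wrist"); W=cloud(d,K,E); np.save("W4.npy",W); cv2.imwrite("pics/w4.png",im[...,::-1])
a=np.radians(-32.65); ex=np.array([np.cos(a),np.sin(a)]); ey=np.array([-ex[1],ex[0]])
P=W.reshape(-1,3); q=(P[:,:2]-[.6231,.2008])*1000; x=q@ex; y=q@ey; z=P[:,2]
f=(z>.036)&(z<.044)&(y>-8)&(y<26)&(x<-60)&(x>-155)
print("fence_y y span",np.percentile(y[f],[1,99]).round(1),f.sum())
s=(abs(x+53.5)<2.5)&(y<5)&(y>-65)&(z>.045)&(z<.085); print("seg front y span",np.percentile(y[s],[0.5,99.5]).round(1),s.sum())
s=(x>-52)&(x<-38)&(y<10)&(y>-70)&(z>.089)&(z<.096); print("seg top y span",np.percentile(y[s],[0.5,99.5]).round(1),s.sum(),"z",np.median(z[s]).round(4))
f=(z>.036)&(z<.044)&(y<-60)&(y>-170)&(abs(x-10)<14); print("fence_x x span",np.percentile(x[f],[1,99]).round(1) if f.sum() else 0,f.sum())
E
```

```text
corner xy mm -24.87 -24.22 F jig -2.89 -5.74 0.67
face yaw err deg 0.04 elev 0.46 seg x in corner -26.53 N 1819 rms 0.00014 z 0.016 0.071
t 18.8 pos [0.5891 0.1938 0.0608] x [ 0.01 -0.01 -1.  ] yaw_z 55.02 F [-6.7 -3.2  1.1] g 0.612 q [ 0.28  0.3   1.87 -0.02  0.97 -0.67]
fence_y y span [ 0.5 20.1] 7910
seg front y span [-51.5   1.6] 2451
seg top y span [-50.1   3.1] 3016 z 0.0934
fence_x x span [ 0.  14.8] 241
```

View pics/w4.png

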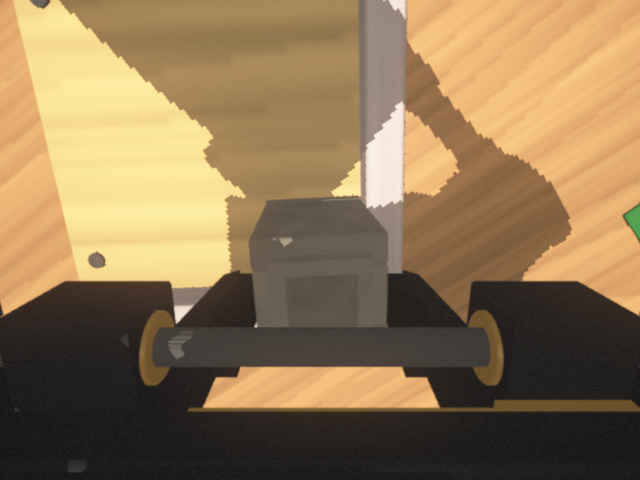

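The wrist view shows the segment at (318,255) touching fence_y at (385,200). But its front-face edge is at y 1.6 mm low down and 3.1 mm at the top, so it leans about 3° toward fence_y (the bottom dragged). I'll back off a little and measure that lean.

>>> {"name": "send_rows", "arguments": {"motion": [[-1, 0, 0, 0, 0, 0, 0], [-0.5, 1, -1.5, 0, 0, 0, 0], [0, 0, -1.5, 0, 0, 0, 0], [0, 0, 0, 0, 0, 0, 0]]}}

```text
time_s: 19.25
position: [0.5885, 0.1934, 0.0628]
orientation: [-0.331, 0.624, 0.322, 0.631]
ft_force: [-0.3, 1.0, -3.3]
gripper_width: 0.611
```

```bash
cat >> h.py <<'E'
def lean():
    im,d,K,E=cap("wrist"); W=cloud(d,K,E); a=np.radians(-32.65); ex=np.array([np.cos(a),np.sin(a)]); ey=np.array([-ex[1],ex[0]])
    P=W.reshape(-1,3); q=(P[:,:2]-[.6231,.2008])*1000; x=q@ex; y=q@ey; z=P[:,2]*1000; t=robot.get_state()["position"]; q0=(t[:2]-[.6231,.2008])*1000; tx=q0@ex; ty=q0@ey
    m=(abs(x-tx+28.5)<4)&(abs(y-ty)<32)&(z>30)&(z<90)
    e=[]
    for b in range(40,88,3):
        k=m&(abs(z-b)<1.5)
        if k.sum()>15: e.append((b,*np.percentile(y[k],[1,99]),np.median(x[k])))
    e=np.array(e); sl=[np.polyfit(e[:,0],e[:,i],1)[0] for i in(1,2,3)]; print("edge lean rad (+ = top to +y)",np.round(sl[:2],4),"x lean",round(sl[2],4),"edges @z40",[np.polyval(np.polyfit(e[:,0],e[:,i],1),40).round(1) for i in(1,2)],"zs",e[0,0],e[-1,0])
    k=(x>tx-26)&(x<tx-18)&(abs(y-ty)<22)&(z>85)&(z<103); Q=np.c_[x,y,z][k]
    for _ in range(5):
        c=Q.mean(0); n=np.linalg.svd(Q-c,full_matrices=False)[2][2]; n*=np.sign(n[2]); r=(Q-c)@n; Q=Q[abs(r)<max(2*r.std(),.4)]
    print("top n in jig",n.round(4),"z",c[2].round(2),"rms",r.std().round(2),len(Q))
    f=(z>36)&(z<44)&(y>-8)&(y<26)&(x<-60)&(x>-155); print("fence_y inner",np.percentile(y[f],1).round(1))
E
python3 - <<'E'
from h import *
jp(); seg(); plan(); lean()
E
```

```text
corner xy mm -25.11 -24.92 F jig -0.81 0.63 -3.29
face yaw err deg 0.02 elev 0.14 seg x in corner -26.59 N 1798 rms 0.00014 z 0.018 0.073
t 19.3 pos [0.5885 0.1933 0.0628] x [ 0.014 -0.007 -1.   ] yaw_z 55.0 F [-0.8  1.4 -4.6] g 0.612 q [ 0.28  0.29  1.87 -0.01  0.97 -0.67]
edge lean rad (+ = top to +y) [ 0.0352 -0.008 ] x lean 0.0021 edges @z40 [np.float64(-52.4), np.float64(0.5)] zs 40.0 85.0
top n in jig [-0.8604  0.0195  0.5092] z 97.67 rms 1.1 2609
fence_y inner 0.5
```

```bash
cat > e.py <<'E'
from h import *
def edges(W):
    a=np.radians(-32.65); ex=np.array([np.cos(a),np.sin(a)]); ey=np.array([-ex[1],ex[0]])
    P=W.reshape(-1,3); q=(P[:,:2]-[.6231,.2008])*1000; x=q@ex; y=q@ey; z=P[:,2]*1000
    fr=(x<-50)&(x>-58)&(y>-60)&(y<8)
    for b in range(24,92,6):
        k=fr&(abs(z-b)<3)&(x<-52.0); print(b,np.percentile(y[k],[1,99]).round(1) if k.sum()>10 else "",k.sum(),end=" | ")
    k=(x>-52)&(x<-46.5)&(y>-50)&(y<2)&(z>88)&(z<98); Q=np.c_[x,y,z][k]
    A=np.c_[Q[:,:2],np.ones(len(Q))]; w=np.ones(len(Q),bool)
    for _ in range(5):
        p=np.linalg.lstsq(A[w],Q[w,2],rcond=None)[0]; r=Q[:,2]-A@p; w=abs(r)<max(.4,2*np.median(abs(r)))
    print("\ntop slope dz/dx,dz/dy",p[:2].round(4),"z mid",(A[w]@p).mean().round(2),"y span",np.percentile(Q[w,1],[1,99]).round(1),w.sum(),len(w))
edges(np.load("W4.npy"))
im,d,K,E=cap("wrist"); edges(cloud(d,K,E))
E
python3 e.py
```

```text
24 [-53.7   0.5] 212 | 30 [-52.3   0.5] 228 | 36 [-52.7   6.9] 266 | 42 [-51.9   7.8] 382 | 48 [-51.8  -0. ] 268 | 54 [-51.5   0.3] 296 | 60 [-51.2   0.4] 331 | 66 [-50.7   0.6] 369 | 72 [-50.8   1.3] 399 | 78 [-50.1   1.8] 462 | 84 [-49.7   1.9] 509 | 90 [-49.7   2.4] 715 | 
top slope dz/dx,dz/dy [-0.0119 -0.0534] z mid 93.37 y span [-49.3   1.5] 1526 1871
24 [-54.4   0.5] 216 | 30 [-53.4   0.6] 205 | 36 [-53.3   7.2] 291 | 42 [-52.8   7.9] 337 | 48 [-52.4  -1.5] 268 | 54 [-52.2  -0.7] 279 | 60 [-52.1  -0.2] 315 | 66 [-51.3   0.2] 352 | 72 [-51.5   0.4] 382 | 78 [-51.    0.6] 439 | 84 [-50.7   0.9] 490 | 90 [-50.6   1.7] 561 | 
top slope dz/dx,dz/dy [-0.0132 -0.0522] z mid 95.12 y span [-49.4   1.4] 1539 1847
```

The top face confirms a 0.053 rad lean toward +y in the grip. I'll back off 2 mm and tilt the tool to bring the segment upright.

>>> {"name": "send_rows", "arguments": {"motion": [[-0.5, 0, -1, 0, 0, 0, 0], [0, 0, -1.5, 0, -0.018, 0, 0], [0, 0, 0, 0, -0.018, 0, 0], [0, 0, 0, 0, -0.017, 0, 0], [0, 0, 0, 0, 0, 0, 0]]}}

```text
time_s: 19.9
position: [0.5856, 0.1899, 0.0625]
orientation: [-0.322, 0.608, 0.33, 0.646]
ft_force: [-0.2, -0.3, -4.0]
gripper_width: 0.607
```

```bash
sed -i '/W4/d' e.py; python3 e.py; python3 -c "
from h import *
jp(); seg(); plan()"
```

```text
24 [-57.2   0.6] 213 | 30 [-55.8   0.6] 210 | 36 [-56.    7.8] 277 | 42 [-55.9   7.7] 345 | 48 [-56.3  -4.3] 256 | 54 [-56.   -5.2] 275 | 60 [-56.4  -4.2] 310 | 66 [-55.9  -4.7] 337 | 72 [-56.4  -4.9] 386 | 78 [-56.3  -4.3] 415 | 84 [-56.4  -4.7] 486 | 90 [-56.4  -4.5] 550 | 
top slope dz/dx,dz/dy [ 0.0272 -0.0048] z mid 94.69 y span [-49.5  -4.1] 1406 1786
corner xy mm -25.66 -29.32 F jig -1.02 -0.3 -3.66
face yaw err deg 0.03 elev -0.33 seg x in corner -26.82 N 1753 rms 0.00014 z 0.018 0.073
t 20.0 pos [0.5857 0.1901 0.0626] x [ 0.042  0.034 -0.999] yaw_z 55.02 F [-0.9 -0.1 -4. ] g 0.615 q [ 0.26  0.26  1.91  0.03  0.92 -0.72]
```

Upright now, 5 mm short of fence_y and about 3 mm above the board. Lowering, then closing the gap without board load.

>>> {"name": "send_rows", "arguments": {"motion": [[0.5, 0, 1, 0, 0, 0, 0], [0.5, 0, 1, 0, 0, 0, 0], [0.5, 0, 1, 0, 0, 0, 0], [0.5, 0, 0.5, 0, 0, 0, 0], [0, 0, 0, 0, 0, 0, 0]]}}

```text
time_s: 20.5
position: [0.5879, 0.1933, 0.0609]
orientation: [-0.323, 0.608, 0.33, 0.645]
ft_force: [-3.2, -2.4, -1.1]
gripper_width: 0.61
```

```bash
python3 e.py; python3 -c "
from h import *
jp(); seg(); plan()"
```

```text
24 [-52.9   0.7] 196 | 30 [-52.2   0.6] 217 | 36 [-52.5   7.2] 269 | 42 [-51.9   7.6] 357 | 48 [-52.2  -0.6] 267 | 54 [-52.2  -1. ] 283 | 60 [-52.   -0.8] 328 | 66 [-52.   -0.4] 356 | 72 [-52.3  -0.8] 383 | 78 [-52.3  -0.6] 439 | 84 [-52.   -0.8] 501 | 90 [-52.5  -0.1] 923 | 
top slope dz/dx,dz/dy [ 0.0325 -0.0036] z mid 93.08 y span [-49.4  -0.2] 1589 2000
corner xy mm -25.56 -25.32 F jig -1.69 -4.67 0.31
face yaw err deg 0.06 elev -0.25 seg x in corner -26.77 N 1775 rms 0.00013 z 0.016 0.071
t 20.6 pos [0.5879 0.1932 0.0609] x [ 0.042  0.034 -0.999] yaw_z 55.06 F [-3.1 -3.1  0.2] g 0.609 q [ 0.26  0.27  1.91  0.03  0.92 -0.71]
```

>>> {"name": "send_rows", "arguments": {"motion": [[-0.5, 0, 0, 0, 0, 0, 0], [-0.3, 0, 0, 0, 0, 0, 0], [0, 0, 0, 0, 0, 0, 0]]}}

```text
time_s: 20.9
position: [0.5878, 0.1934, 0.061]
orientation: [-0.323, 0.608, 0.331, 0.646]
ft_force: [-1.8, -2.3, -5.7]
gripper_width: 0.609
```

```bash
python3 -c "
from h import *
jp(); seg()"
```

```text
corner xy mm -25.74 -25.33 F jig -0.27 -2.86 -5.72
face yaw err deg 0.06 elev -0.38 seg x in corner -26.84 N 1744 rms 0.00013 z 0.016 0.071
```

>>> {"name": "send_rows", "arguments": {"motion": [[0, 0, 0.5, 0, 0, 0, 0], [0, -0.5, 0.5, 0, 0, 0, 0], [0, 0, 0, 0, 0, 0, 0]]}}

```text
time_s: 21.25
position: [0.5878, 0.1935, 0.061]
orientation: [-0.323, 0.609, 0.331, 0.645]
ft_force: [-4.5, -4.2, -3.7]
gripper_width: 0.608
```

```bash
python3 e.py; python3 -c "
from h import *
jp(); seg()"
```

```text
24 [-52.8   0.6] 200 | 30 [-51.9   0.6] 225 | 36 [-52.5   7.4] 273 | 42 [-52.    7.7] 341 | 48 [-52.1  -0.6] 250 | 54 [-52.3  -0.7] 291 | 60 [-52.1  -0.7] 308 | 66 [-51.8  -0.8] 358 | 72 [-52.2  -0.6] 384 | 78 [-52.2  -0.3] 424 | 84 [-52.1  -0.5] 477 | 90 [-52.4  -0.2] 924 | 
top slope dz/dx,dz/dy [ 0.0308 -0.006 ] z mid 93.15 y span [-49.5   0.1] 1597 2044
corner xy mm -25.76 -25.2 F jig -1.41 -5.82 -3.56
face yaw err deg 0.06 elev -0.35 seg x in corner -26.83 N 1746 rms 0.00013 z 0.016 0.071
```

Fence_y contact is now certain: the board is unloaded, y is stalled and the force is rising. Pressing into fence_x next.

>>> {"name": "send_rows", "arguments": {"motion": [[0, -0.5, 0, 0, 0, 0, 0], [0, -0.5, 0, 0, 0, 0, 0], [0, 0, 0, 0, 0, 0, 0]]}}

```text
time_s: 21.65
position: [0.5882, 0.1932, 0.061]
orientation: [-0.322, 0.609, 0.331, 0.645]
ft_force: [-5.7, -3.1, -3.4]
gripper_width: 0.611
```

```bash
python3 -c "
from h import *
jp(); seg()"
```

```text
corner xy mm -25.28 -25.25 F jig -3.17 -5.68 -3.4
face yaw err deg 0.08 elev 0.06 seg x in corner -26.61 N 1791 rms 0.00014 z 0.016 0.071
```

>>> {"name": "send_rows", "arguments": {"motion": [[0, -0.5, 0, 0, 0, 0, 0], [0.3, -0.5, 0, 0, 0, 0, 0], [0, 0, 0, 0, 0, 0, 0]]}}

```text
time_s: 22.0
position: [0.5884, 0.193, 0.061]
orientation: [-0.322, 0.61, 0.331, 0.644]
ft_force: [-6.5, -3.2, -0.3]
gripper_width: 0.613
```

```bash
python3 e.py; python3 -c "
from h import *
jp(); seg()"
```

```text
24 [-52.6   0.6] 216 | 30 [-52.7   0.6] 223 | 36 [-51.8   6.9] 271 | 42 [-52.    7.6] 364 | 48 [-52.2  -0.8] 265 | 54 [-52.3  -0.7] 302 | 60 [-51.9  -0.5] 326 | 66 [-52.4  -0.6] 365 | 72 [-52.2  -0.5] 401 | 78 [-52.   -0.3] 442 | 84 [-52.2  -0.6] 503 | 90 [-52.2  -0.3] 762 | 
top slope dz/dx,dz/dy [ 0.0142 -0.0052] z mid 93.4 y span [-49.5  -0. ] 1472 1794
corner xy mm -24.98 -25.27 F jig -5.8 -6.39 -0.22
face yaw err deg 0.07 elev 0.33 seg x in corner -26.54 N 1820 rms 0.00013 z 0.016 0.071
```

>>> {"name": "send_rows", "arguments": {"motion": [[0.5, 0, 0, 0, 0, 0, 0], [0.5, -0.3, 0, 0, 0, 0, 0], [0, 0, 0, 0, 0, 0, 0], [0, 0, 0, 0, 0, 0, 0]]}}

```text
time_s: 22.5
position: [0.5886, 0.1929, 0.0608]
orientation: [-0.322, 0.61, 0.331, 0.644]
ft_force: [-9.1, -3.5, 5.0]
gripper_width: 0.612
```

```bash
python3 e.py; python3 -c "
from h import *
jp(); seg(); plan()"
```

```text
24 [-52.9   0.6] 221 | 30 [-52.3   0.6] 218 | 36 [-51.9   7.3] 301 | 42 [-52.1   7.7] 358 | 48 [-52.6  -0.7] 275 | 54 [-51.9  -0.8] 302 | 60 [-52.1  -0.7] 323 | 66 [-52.4  -0.8] 357 | 72 [-52.3  -0.4] 418 | 78 [-52.1  -0.7] 456 | 84 [-52.1  -0.6] 510 | 90 [-52.1  -0.2] 725 | 
top slope dz/dx,dz/dy [-0.0079 -0.0013] z mid 93.4 y span [-49.5  -0.1] 1493 1809
corner xy mm -24.73 -25.25 F jig -7.41 -9.02 4.67
face yaw err deg 0.08 elev 0.63 seg x in corner -26.49 N 1828 rms 0.00014 z 0.016 0.071
t 22.6 pos [0.5887 0.1929 0.0609] x [ 0.038  0.034 -0.999] yaw_z 55.04 F [-9.6 -3.1  4.3] g 0.612 q [ 0.26  0.27  1.9   0.03  0.92 -0.71]
```

Seated on the board and pressing both fences at about 7–9 N. Last check: steadiness and the bystanders.

>>> {"name": "send_rows", "arguments": {"motion": [[0, 0, 0, 0, 0, 0, 0], [0, 0, 0, 0, 0, 0, 0], [0, 0, 0, 0, 0, 0, 0], [0, 0, 0, 0, 0, 0, 0], [0, 0, 0, 0, 0, 0, 0]]}}

```text
time_s: 23.1
position: [0.5886, 0.1929, 0.0608]
orientation: [-0.322, 0.61, 0.331, 0.644]
ft_force: [-9.9, -2.4, 4.7]
gripper_width: 0.612
```

```bash
python3 - <<'E'
from h import *
jp(); seg(); plan()
im,d,K,E=cap("top"); W=cloud(d,K,E)
for n,(u0,u1,v0,v1,a,b) in dict(base=(345,405,222,268,.07,.1),lone=(340,378,280,320,.07,.1),bottle=(298,330,145,188,.05,.17),frame=(465,540,220,300,.02,.2)).items():
    P=W[v0:v1,u0:u1].reshape(-1,3); P=P[(P[:,2]>a)&(P[:,2]<b)]; print(n,len(P),np.round(cv2.minAreaRect((P[:,:2]*1000).astype(np.float32))[0],1) if len(P)>4 else "")
E
```

```text
corner xy mm -24.74 -25.27 F jig -7.08 -7.38 4.68
face yaw err deg 0.08 elev 0.61 seg x in corner -26.49 N 1838 rms 0.00014 z 0.016 0.071
t 23.15 pos [0.5886 0.1929 0.0608] x [ 0.038  0.034 -0.999] yaw_z 55.04 F [-11.3  -2.7   4. ] g 0.612 q [ 0.26  0.27  1.9   0.03  0.92 -0.71]
base 462 [ 618.1 -170.3]
lone 457 [ 497.8 -143.9]
bottle 536 [804.7 -40. ]
frame 1138 [ 583.  -475.9]
```

```bash
python3 -c "
from workcell import robot
print(robot.hand_in())"
```

```text
the job is handed in; nothing more can be done
None
```

I lifted the top segment straight off the pile, stood it on the jig board and pushed it into the corner against both fences. I handed it in at about 23 s, still gripped. No verdict is reported.

**The slide jammed once:** My first slide toward the corner dragged on the board. The wrist force peaked near 25 N upward and the segment pivoted about 5° in the pads. I backed off, set it down so it stood flat again and regripped it lower. Later I corrected a 2.4° yaw error and a 3° lean toward fence_y. I made the final approach with almost no load on the board.

**Last checks:**

| Check | Reading |
|---|---|
| Yaw error to the jig | about 0.1° |
| Lean | about 0.6° toward fence_x, about 0.1° toward fence_y |
| Segment x from the corner | about −26.5 mm |
| Segment y from the corner | not measured directly; touching fence_y by stalled motion and rising force |
| Total side force, x / y | about 7 N / 7–9 N, steady |
| Upward force on the tool | about 4–5 N, so the segment presses on the board |

- **Forces:** The wrist sensor includes friction, so each fence's own share is inferred, not measured.
- **Height:** Depth put the segment's top at 93.4 mm where 92 mm is nominal. That is inside the tolerance and close to camera accuracy. The contact force says it is on the board.
- **Tool height readings:** The tool position put the segment about 2 mm closer to both fences than the camera did. I trusted contact over position.
- **Bystanders:** The lower segment, lone segment and bottle read within about 1 mm of their first positions. For the lower segment, that reference is the top segment that sat on it. The frame read 3 mm off, which I take as fitting noise because the arm never went near it.

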